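Hold the used-slide bin open by its lever

ROBOT

A 6-joint arm with a two-finger parallel gripper is mounted at the origin on the work surface. World frame = base frame: x ahead of the robot, y to its left, z up, the work surface at z = 0. Lengths are in mm, angles in rad, forces in N, time in s.
With the tool pointing down it reaches from about 300 to 750 mm from the base axis. Payload 8.5 kg.
Tool frame: the origin (TCP) lies on the centre line of the jaws, within the pads' length; the fingertips stand 19 mm ahead of it and the grasp point (between the pads) is the TCP; z points along the fingers, x is the direction in which the jaws open and shut, and the axes are right-handed (so a half turn about z gives the same grasp; the last joint's range is limited). The gripper opens to 85 mm and grips with 20 to 120 N. Pads are 22 mm wide; open, the fingers measure 114 mm over their backs; the gripper's body (76 mm by 85 mm) begins 54 mm behind the grasp point. The pads swing forward as they close: fully open they stand 13 mm farther back than shut.
Start: joints at [1.111, 0.381, 1.297, -0, 1.464, -0.215], TCP at [133.292, 533.586, 250.322] pointing down, gripper open.
Joint ranges: [-3.11, 3.11], [-0.89, 2.33], [0.22, 2.48], [-1.42, 4.56], [0.17, 2.85], [-2.88, 2.88]. Speed limits (rad/s): [2.39, 2.39, 3.14, 3.14, 3.14, 3.14].

INTERFACE

Orientations are given as a 3x3 rotation matrix whose columns are the frame's x, y, z axes.
In Python, from bench import r gives the robot as it stands. The module is installed in compiled form; this text tells all that it offers.
- The arm moves only by the tool play_rows, never from a script. Its argument "targets" is a list of rows, each a list of 7 numbers: the shift along the tool's x, y, z in m, then the turn, a rotation vector about the tool's x, y, z in rad, then the finger opening in m, from 0 to 0.0854. A call has exactly 10 rows; each row is the pose to reach, as a shift and turn from the pose commanded when the call began, along the tool's axes at that moment; what a row does not reach only later rows make up. A row lasts 1/8 s, in which the tool goes at most 62.5 mm and 10.7 degrees, less where a joint would pass 70% of its speed; a pose out of reach is approached as far as the arm can. A call with a gripper value outside its range is refused whole. The fingers move at their own pace and stop on an object; "newtons" is the grip in N (left out, the last holds). Time passes only in rows, so rows that repeat a pose let the fingers close, or fill a call up. It gives the time, the measured TCP pose, the force and the opening at its end, in the units of the state.
- r.state(): the state, without advancing time (a new reading comes with each control period).
- r.grab_frame(name): name is "scene" or "side" or "wrist"; returns the picture (480x640x3 uint8, red, green, blue); there is no depth.
- r.camera_params(name): a dict with "fovy" (degrees; the focal length in pixels is half the picture's height over the tangent of half this angle, whatever the lens; pixels are square), "cx", "cy" (the principal point, pixels), "view" (4x4, takes a point from world to camera coordinates). Camera axes: x right, y up, looking along -z (the intrinsics and any distortion apply to the point x, -y, -z); pixel columns grow to the right and rows downward; lengths in mm; the calibration is good to about 2 mm. A picture is of the moment at which its call begins: read the wrist's pose just before it. camera_params takes no time and is no camera call; for the wrist camera it gives the pose at the moment of the call.
- r.job_done(): hands the job in, once; it reports no verdict.
The state is a dict: "time": time; "joint_pos": joint angles; "joint_vel": joint speeds; "tau": joint torques, N m; "ee_pos": TCP position; "eef_rot": TCP orientation; "force": force on the tool from outside, world axes, zero at the start; "wrist_torque": the same for the moment, N m; "grip_width": finger opening in mm.
Only numpy, scipy, OpenCV 4.12 (cv2) and the standard library are available. Lean on these libraries where they do the work, as an engineer would, in place of code of your own. Each camera call takes 0.05 s, during which the arm holds its last target. There are 200 camera calls.

TASK

The pipette-tip box has been left half under the press pad of the used-slide bin's lid lever. Slide it over the bench with your fingertips until it is out of the pad's way, without picking it up or pressing the lever onto it, then press the pad right down to its stop so that the short end of the lever raises the heavy lid. Never touch the lid itself, leave the other things on the bench where they stand, and finish still holding the pad down with the lid wide open.

Things in the scene. Friction and masses are not known exactly. Their poses are not given: they have to be found in the camera images.
- bin: Stainless bin for used slides, fixed on the bench: tub 200 mm deep (its x), 170 mm wide (its y), flat steel lid, top 131 mm up. Origin: centre of its underside. Its front looks along its own -x. The lid's hinge lies along y at the rear top edge (x = +105, z = 127 mm): the lid swings up and back. The lever runs along the bin's +y side and 100 mm past its front.
- lever (a joint): Angle of the lever: 0 at rest (pad up), grows as the pad goes down; stop at 0.33 rad. The pad's centre drops about 63 mm and comes about 20 mm nearer the bin on the way. The lid's weight and a return spring push the pad back up when let go: about 9 to 16 N on the pad start the lid, about 4 to 6 N hold it near the stop.
- lid (a joint): Opening angle of the lid about its rear hinge: 0 shut, about 0.87 rad with the lever on its stop. The lid weighs 0.55 to 0.8 kg. Nothing but the lever holds it open.
- press_pad (a point): Centre of the top face of the press pad at the lever's long end: a black ribbed plate 60 mm along the lever, 40 mm across, 9 mm thick. At rest its top is about 93 mm above the bench, its underside 80 mm, its outer end raised by 9 degrees; fully pressed its top is about 30 mm above the bench and its outer end 9 degrees lower.
- lever_pin (a point): Pivot pin of the lever (axis along the bin's y), in the middle plane of the flat steel bar (6 mm thick, 20 mm high): bin x = +8, y = +104, z = 122 mm. The long arm slopes down and forward to the pad's inner edge; the pad's centre swings about it at 205 mm radius. The short arm, 75 mm to the rear, has a roller under a lug of the lid.
- lid_front (a point): Middle of the upper front edge of the lid, at the end opposite its hinge.
- tip_box: Closed pipette-tip box, grey with a white lid, 83 mm (its x) by 122 mm (its y) by 55 mm high, 0.15 to 0.27 kg, loose. Origin: centre of its underside. One end lies 13 to 25 mm under the press pad, with 25 mm of air between (15 mm under the bar); its length is about square to the lever, and most of it sticks out on the side of the lever away from the bin.
- oil_bottle: Bystander: small brown dropper bottle, 30 mm across, 85 mm high, in front of the bin, on the bin's side of the lever. Origin: centre of its underside, as for all bystanders.
- stain_jar: Bystander: square glass staining jar with lid, 60 mm across, 102 mm high, beside the bin on the lever's side.
- petri_dishes: Bystander: stack of closed dishes, 92 mm across, 48 mm high.
- beaker: Bystander: small glass beaker, 60 mm across, 75 mm high.
- slide_box: Bystander: flat black slide box, 88 by 100 by 34 mm.
- lens_cleaner: Bystander: small clear bottle, 38 mm across, 105 mm high.
Not all that is in view belongs to the job. What is shaped like the tip_box but yellow is not meant.

How it is judged:
By the outcome, as a careful person would: the job done as asked, in the order asked, and still so for the second after the job is handed in, while the arm keeps its last pose, push and grip.
It also fails if it takes over 42 s, if anything falls off the work surface, if the arm or the gripper's body presses on something with over 40 N, if the wrist force passes 120 N, or if a joint passes its speed limit or range.

## Working session

There is one attempt and no reset: what is moved stays moved. The work goes in short steps, Python scripts to look and compute and a tool call to move; the robot and the scene stay as the last step left them, time stands still between calls to the robot, and variables do not carry over. Pictures are saved under pics/ and viewed, about 8 in all and at most 12, crops included, and the job is handed in when it is done.

Besides the shell and the picture viewer there is one more tool, called after "Emit:" as name([rows], argument=value, ...), one row to a line, values as JSON. play_rows: Moves the arm, as the interface text tells. Its arguments: {"type":"object","properties":{"targets":{"type":"array","items":{"type":"array","items":{"type":"number"}}},"newtons":{"type":"number"}},"required":["targets"]}

```bash
mkdir -p pics; cat > h.py <<'E'
import numpy as np,cv2
from bench import r
def save(n,f):
    im=r.grab_frame(n); cv2.imwrite(f'pics/{f}.png',im[:,:,::-1]); return im
def ray(p,u,v):
    f=240/np.tan(np.radians(p['fovy'])/2)
    V=np.array(p['view']); R=V[:3,:3]; o=-R.T@V[:3,3]
    d=R.T@np.array([(u-p['cx'])/f,-(v-p['cy'])/f,-1]); return o,d/np.linalg.norm(d)
def plane(p,u,v,z):
    o,d=ray(p,u,v); return (o+d*(z-o[2])/d[2]).round(1)
def proj(p,X):
    f=240/np.tan(np.radians(p['fovy'])/2)
    c=np.array(p['view'])@np.append(X,1); return np.round([p['cx']+f*c[0]/-c[2],p['cy']-f*c[1]/-c[2]],1)
def two(a,ua,b,ub):
    o1,d1=ray(a,*ua);o2,d2=ray(b,*ub)
    s=np.linalg.lstsq(np.c_[d1,-d2],o2-o1,rcond=None)[0]
    A=o1+s[0]*d1;B=o2+s[1]*d2; return ((A+B)/2).round(1),np.linalg.norm(A-B).round(1)
E
python3 - <<'E'
from h import *
for n in ('scene','side','wrist'):
    p=r.camera_params(n); save(n,n+'0'); print(n,{k:(np.round(v,3).tolist()) for k,v in p.items() if k not in('name',)})
print(r.state())
E
```

```text
scene {'fovy': 52.064, 'cx': 312.551, 'cy': 245.231, 'view': [[-0.513, 0.858, -0.01, 339.607], [-0.444, -0.255, 0.859, 136.357], [0.735, 0.445, 0.512, -1546.369], [0.0, 0.0, 0.0, 1.0]]}
side {'fovy': 57.211, 'cx': 312.879, 'cy': 237.27, 'view': [[-0.956, -0.292, -0.018, 545.665], [0.149, -0.537, 0.83, -198.569], [-0.252, 0.791, 0.557, -839.857], [0.0, 0.0, 0.0, 1.0]]}
wrist {'fovy': 67.821, 'cx': 318.602, 'cy': 239.632, 'view': [[0.243, 0.97, -0.002, -549.055], [-0.924, 0.231, -0.303, 37.664], [-0.294, 0.076, 0.953, -379.856], [0.0, 0.0, 0.0, 1.0]]}
{'time': 0.15, 'joint_pos': array([ 1.11071297e+00,  3.81077966e-01,  1.29800159e+00,  2.85163267e-05,
        1.46361730e+00, -2.15293945e-01]), 'joint_vel': array([ 0.00034609, -0.00190394, -0.00284804, -0.00128211, -0.00073768,
       -0.00024566]), 'tau': array([ 2.36800748e-03, -4.48625171e+01, -2.31342369e+01, -2.16483481e-04,
        3.87984066e-03,  4.34269964e-06]), 'ee_pos': array([133.20102448, 533.43419947, 249.86256875]), 'eef_rot': array([[ 2.42354713e-01,  9.70187573e-01, -5.15698417e-04],
       [ 9.70187117e-01, -2.42355119e-01, -9.76799123e-04],
       [-1.07266052e-03, -2.63592089e-04, -9.99999390e-01]]), 'force': array([ 0.20202228, -0.12323384, -0.14198163]), 'wrist_torque': array([-0.02938054,  0.01634184,  0.00112385]), 'grip_width': 85.7640108155699}
```

View pics/scene0.png

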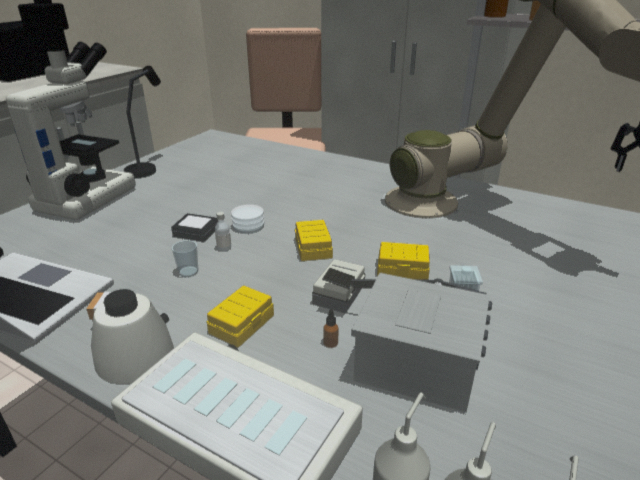

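View pics/side0.png

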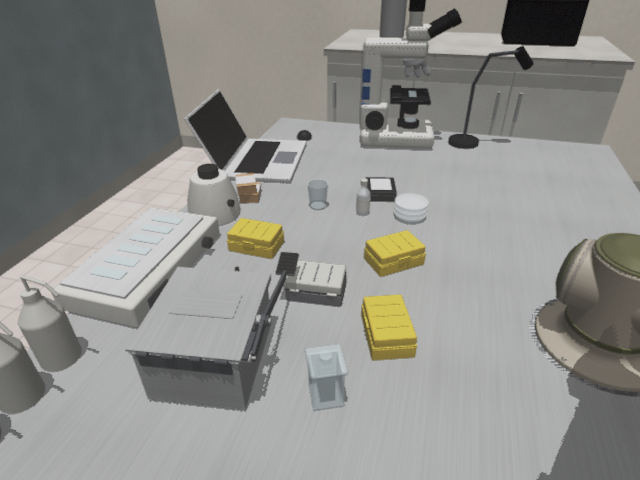

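The scene view shows the grey and white box at (340,283) with the black pad over its near corner at (350,270). In the side view the box is at (317,281), the pad at (288,262) and the bar runs to (262,330). The look-alikes are three yellow boxes, at scene (314,239), (404,259) and (241,314). I choose the grey one and check it in a close crop.

```bash
python3 - <<'E'
from h import *
a=cv2.imread('pics/side0.png')[235:365,240:370];b=cv2.imread('pics/scene0.png')[240:370,290:420]
cv2.imwrite('pics/crop.png',np.hstack([cv2.resize(x,(400,400),interpolation=cv2.INTER_CUBIC) for x in(a,b)]))
S=r.camera_params('side');C=r.camera_params('scene')
for n,q,z in [('box',(317,275),55),('pad',(288,262),93),('yl',(256,230),55),('yl2',(395,245),55),('yl3',(388,310),55),('jar',(326,362),102),('lens',(363,210),0),('beaker',(318,205),0)]: print(n,plane(S,*q,z))
for n,q,z in [('box',(342,275),55),('oil',(331,343),0),('binfrontbottomL',(356,380),0),('binfrontbottomR',(474,400),0),('lidcorner',(355,333),131),('lid2',(481,352),131),('lid3',(489,293),131)]: print(n,plane(C,*q,z))
E
```

```text
box [555.   18.1  55. ]
pad [611.1  38.6  93. ]
yl [ 750.2 -110.5   55. ]
yl2 [ 412.2 -137.2   55. ]
yl3 [393.7  83.5  55. ]
jar [463.2 275.9 102. ]
lens [ 532.6 -368.5    0. ]
beaker [ 665.7 -362.4    0. ]
box [556.1  14.4  55. ]
oil [710.5  72.5   0. ]
binfrontbottomL [774.7 160.7   0. ]
binfrontbottomR [712.4 360.3   0. ]
lidcorner [796.6 164.7 131. ]
lid2 [736.8 357.4 131. ]
lid3 [571.5 329.4 131. ]
```

View pics/crop.png

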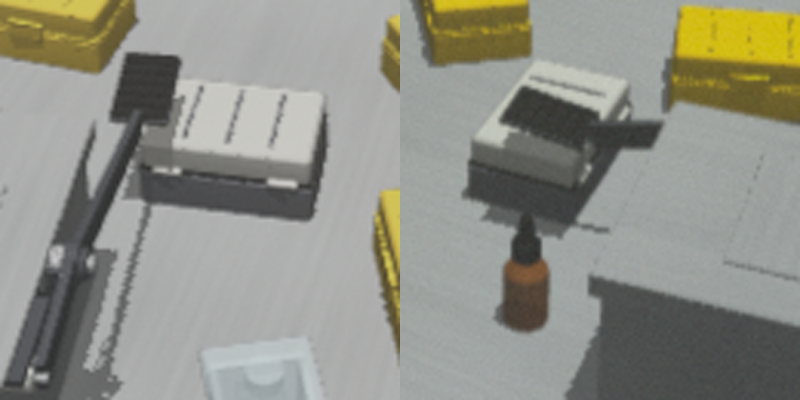

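The crop confirms the grey and white box, with the pad overhanging its bin-side end. Pad corners in the side crop are (127,53), (181,56), (166,124) and (112,118). The box's far corners there are (327,92) and (313,180).

```bash
python3 - <<'E'
from h import *
S=r.camera_params('side');C=r.camera_params('scene')
s=lambda u,v:(240+u*.325,235+v*.325)
c=lambda u,v:(290+(u-400)*.325,240+v*.325)
for n,q,z in [('p1',(127,53),96),('p2',(181,56),96),('p3',(166,124),88),('p4',(112,118),88),('bfar1',(327,92),55),('bfar2',(313,180),55),('bnear',(140,165),55),('bbot',(310,217),0),('bbot2',(147,203),0),('pin',(75,258),122)]: print('side',n,plane(S,*s(*q),z))
for n,q,z in [('b1',(540,62),55),('b2',(632,82),55),('b3',(575,187),55),('b4',(472,155),55),('p',(517,87),93),('p4',(500,120),93),('bot',(575,223),0),('bot',(470,187),0)]: print('scene',n,plane(C,*c(*q),z))
print('two bfar1',two(S,s(327,92),C,c(540,62)),'bfar1b',two(S,s(327,92),C,c(632,82)),two(S,s(140,165),C,c(632,82)),two(S,s(313,180),C,c(632,82)))
E
```

```text
side p1 [635.   13.6  96. ]
side p2 [597.9   6.9  96. ]
side p3 [587.1  70.9  88. ]
side p4 [623.3  74.6  88. ]
side bfar1 [503.4 -32.9  55. ]
side bfar2 [490.3  61.4  55. ]
side bnear [604.3  78.1  55. ]
side bbot [497.1  37.9   0. ]
side bbot2 [610.5  55.3   0. ]
side pin [581.7 233.3 122. ]
scene b1 [508.9 -27.8  55. ]
scene b2 [499.   45.1  55. ]
scene b3 [635.1  67.7  55. ]
scene b4 [638.5 -11.2  55. ]
scene p [598.2   1.8  93. ]
scene p4 [639.2  11.7  93. ]
scene bot [607.4  55.    0. ]
scene bot [608.8 -31.2   0. ]
two bfar1 (array([503.8, -31.7,  53.3]), np.float64(4.3)) bfar1b (array([498.3,  32.2,  76.4]), np.float64(48.1)) (array([586.6,  97.1, 100.4]), np.float64(42.0)) (array([492.4,  44.9,  46.3]), np.float64(9.3))
```

Emit:
play_rows([
  [-0.034,0.05,0.0,0,0,0.118,0.04],
  [-0.067,0.1,0.0,0,0,0.236,0.04],
  [-0.101,0.15,0.0,0,0,0.353,0.04],
  [-0.135,0.2,0.0,0,0,0.471,0.04],
  [-0.168,0.25,0.0,0,0,0.589,0.04],
  [-0.202,0.3,0.02,0,0,0.707,0.04],
  [-0.236,0.35,0.03,0,0,0.825,0.04],
  [-0.269,0.4,0.04,0,0,0.942,0.04],
  [-0.303,0.45,0.05,0,0,1.06,0.04],
  [-0.337,0.5,0.05,0,0,1.178,0.04],
], newtons=40)

```text
time: 1.4
ee_pos: [537.5, 83.7, 199.4]
eef_rot: [[0.99, 0.143, -0.002], [0.143, -0.99, 0.0], [-0.002, -0.001, -1.0]]
force: [0.7, 0.1, 0.7]
grip_width: 40.2
```

```bash
python3 - <<'E'
from h import *
s=r.state();print(s['time'],s['ee_pos'],s['eef_rot'].round(3).tolist(),s['grip_width'],s['joint_pos'].round(2))
save('wrist','w1');W=r.camera_params('wrist');np.save('w1.npy',np.array(W['view']));print(W['view'],W['cx'],W['cy'])
E
```

```text
1.4 [537.45014346  83.71708409 199.39546686] [[0.99, 0.143, -0.002], [0.143, -0.99, 0.0], [-0.002, -0.001, -1.0]] 40.230998692496954 [-0.06  0.41  1.4   0.    1.33 -0.21]
[[ 9.91067483e-01  1.33357582e-01  9.99591456e-04 -5.46706703e+02]
 [-1.26634426e-01  9.43400898e-01 -3.06526455e-01  1.85761253e+01]
 [-4.18206424e-02  3.03661820e-01  9.51861615e-01 -3.31549678e+02]
 [ 0.00000000e+00  0.00000000e+00  0.00000000e+00  1.00000000e+00]] 318.60229627883996 239.63239191106618
```

View pics/w1.png

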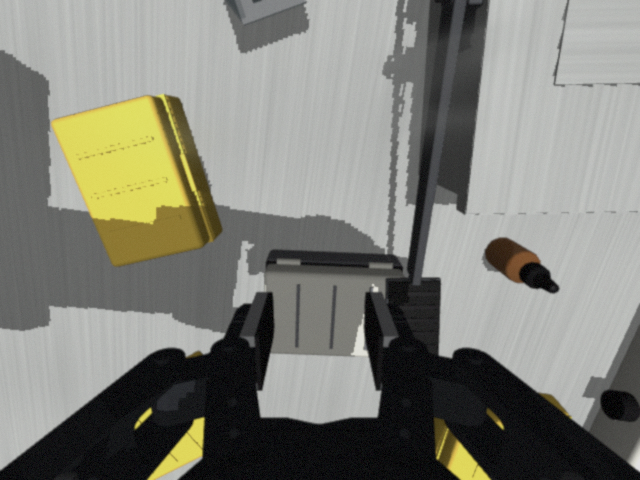

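The wrist view shows the box's +y upper edge from (268,266) to (405,270). The pad's inner edge runs from (386,279) to (439,279), the pad ends near (438,352), and the bar comes down at (418,280). The yellow box at left and the oil bottle at right are clear of the path.

```bash
python3 - <<'E'
from h import *
W=r.camera_params('wrist')
for n,q,z in [('t1',(268,266),55),('t2',(405,270),55),('b1',(268,252),0),('b2',(401,260),0),('far1',(280,354),55),('padin1',(386,279),88),('padin2',(439,279),88),('padout',(438,352),97),('bar',(418,280),92),('bartop',(460,5),117),('yellowR',(221,238),0),('yellowtop',(182,95),55)]: print(n,plane(W,*q,z))
S=r.camera_params('side');print(two(S,(240+140*.325,235+165*.325),W,(405,270)),two(S,(240+313*.325,235+180*.325),W,(268,266)),two(S,(240+166*.325,235+124*.325),W,(386,279)),two(S,(240+112*.325,235+118*.325),W,(439,279)))
print(proj(W,[537,84,180]))
E
```

```text
t1 [504.7  43.4  55. ]
t2 [614.6  54.7  55. ]
b1 [498.1  34.6   0. ]
b2 [626.   43.5   0. ]
far1 [522.6 -37.8  55. ]
padin1 [592.2  58.6  88. ]
padin2 [629.7  63.6  88. ]
padout [638.9   9.9  97. ]
bar [613.5  62.5  92. ]
bartop [592.7 221.6 117. ]
yellowR [452.8  42.7   0. ]
yellowtop [434.  162.9  55. ]
(array([622.2,  41.9,  21.9]), np.float64(5.5)) (array([499.8,  29.5,  25. ]), np.float64(4.5)) (array([595.6,  51.5,  71.4]), np.float64(2.0)) (array([632.7,  58.5,  74.8]), np.float64(4.7))
[311.5 297.2]
```

Emit:
play_rows([
  [0.004,0,0.02,0,0,0,0.055],
  [0.004,0,0.045,0,0,0,0.055],
  [0.004,0,0.07,0,0,0,0.055],
  [0.004,0,0.095,0,0,0,0.055],
  [0.004,0,0.12,0,0,0,0.055],
  [0.004,0,0.14,0,0,0,0.055],
  [0.004,0,0.15,0,0,0,0.055],
  [0.004,0,0.152,0,0,0,0.055],
  [0.004,0.005,0.152,0,0,0,0.055],
  [0.004,0.01,0.152,0,0,0,0.055],
])

```text
time: 2.7
ee_pos: [542.4, 75.9, 48.9]
eef_rot: [[0.989, 0.148, 0.001], [0.148, -0.989, -0.0], [0.001, 0.0, -1.0]]
force: [-2.1, 0.7, -0.6]
grip_width: 55.1
```

```bash
python3 - <<'E'
from h import *
a=save('side','s2')[215:365,215:415]; b=save('scene','c2')[200:350,260:460]
cv2.imwrite('pics/crop2.png',np.vstack([cv2.resize(x[:,:,::-1],(400,300),interpolation=cv2.INTER_CUBIC) for x in(a,b)]))
E
```

```text
(no output)
```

View pics/crop2.png

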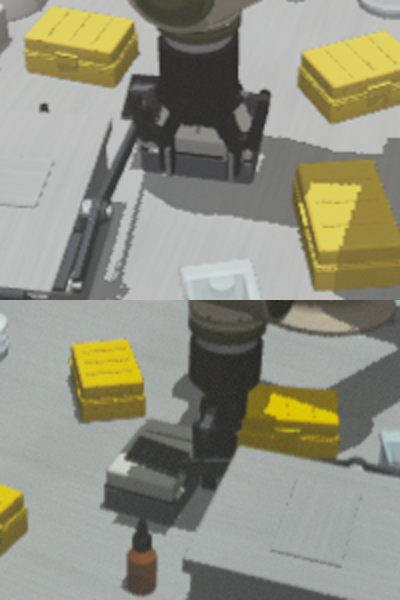

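The side crop shows the gripper in front of the box's +y face, with the left knuckle at (150,100) close to the pad at (140,80). I shift a little away from the lever and up, then push in the lever's outward direction.

Emit:
play_rows([
  [-0.004,-0.002,-0.004,0,0,0,0.05],
  [-0.008,-0.002,-0.007,0,0,0,0.05],
  [-0.008,0.004,-0.007,0,0,0,0.05],
  [-0.008,0.01,-0.007,0,0,0,0.05],
  [-0.008,0.016,-0.007,0,0,0,0.05],
  [-0.008,0.022,-0.007,0,0,0,0.05],
  [-0.008,0.028,-0.007,0,0,0,0.05],
  [-0.008,0.034,-0.007,0,0,0,0.05],
  [-0.008,0.04,-0.007,0,0,0,0.05],
  [-0.008,0.045,-0.007,0,0,0,0.05],
])

```text
time: 4.05
ee_pos: [538.4, 30.6, 55.2]
eef_rot: [[0.989, 0.148, -0.006], [0.148, -0.989, 0.001], [-0.006, -0.002, -1.0]]
force: [-14.5, 6.3, 9.7]
grip_width: 50.2
```

```bash
python3 - <<'E'
from h import *
print(r.state()['force'])
a=save('side','s3')[215:365,215:415]; b=save('scene','c3')[200:350,260:460]
cv2.imwrite('pics/crop3.png',np.vstack([cv2.resize(x[:,:,::-1],(400,300),interpolation=cv2.INTER_CUBIC) for x in(a,b)]))
E
```

```text
[-14.45124301   6.29916463   9.6965852 ]
```

View pics/crop3.png

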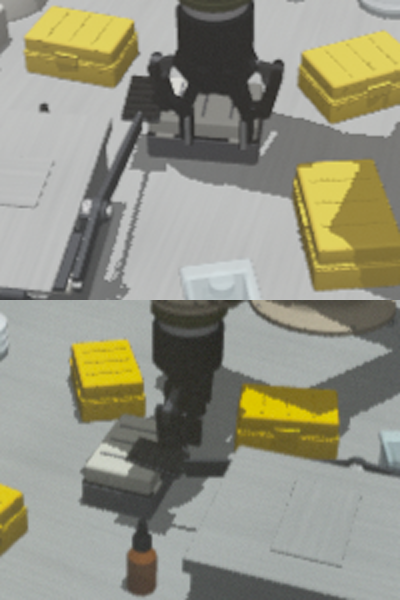

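The box slid about 20 mm, but the force (-14.5 N in x, +9.7 N in z) says the right knuckle rubs the pad's edge. I back off, rise, and turn the gripper a quarter turn so the knuckles lie along the lever.

Emit:
play_rows([
  [-0.012,-0.002,0,0,0,0,0.05],
  [-0.018,-0.015,0,0,0,0,0.05],
  [-0.018,-0.025,-0.02,0,0,0,0.05],
  [-0.018,-0.03,-0.06,0,0,0,0.05],
  [-0.018,-0.03,-0.1,0,0,-0.1,0.03],
  [-0.018,-0.03,-0.12,0,0,-0.28,0.0],
  [-0.018,-0.03,-0.14,0,0,-0.46,0.0],
  [-0.018,-0.03,-0.15,0,0,-0.64,0.0],
  [-0.018,-0.03,-0.15,0,0,-0.82,0.0],
  [-0.018,-0.03,-0.15,0,0,-1.0,0.0],
])

```text
time: 5.4
ee_pos: [518.4, 58.2, 205.4]
eef_rot: [[0.404, 0.915, 0.001], [0.915, -0.404, 0.0], [0.0, 0.0, -1.0]]
force: [-0.3, 0.5, 0.5]
grip_width: 0.1
```

```bash
python3 - <<'E'
from h import *
s=r.state();print(s['ee_pos'],s['eef_rot'].round(3).tolist(),s['force'],s['grip_width'],s['joint_pos'].round(2))
a=save('side','s4')[235:335,260:370]; b=save('scene','c4')[240:340,290:400]
cv2.imwrite('pics/crop4.png',np.hstack([cv2.resize(x[:,:,::-1],(400,364),interpolation=cv2.INTER_CUBIC) for x in(a,b)]))
E
```

```text
[518.44328645  58.15565186 205.39075337] [[0.404, 0.915, 0.001], [0.915, -0.404, 0.0], [0.0, 0.0, -1.0]] [-0.26148243  0.53208739  0.51647247] 0.07381623166609128 [-0.12  0.37  1.45  0.    1.32 -1.27]
```

View pics/crop4.png

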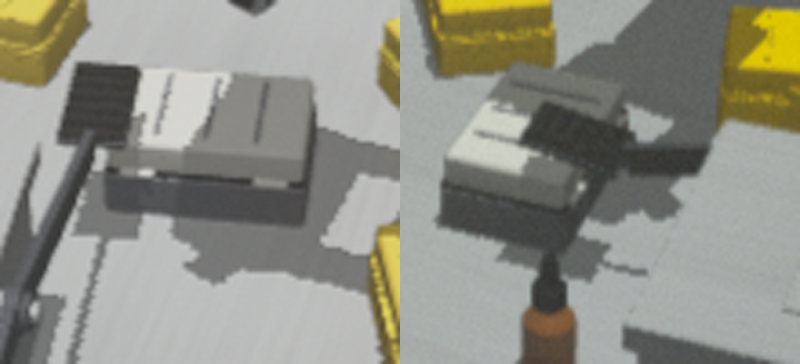

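Free view. In the side crop the box's near bottom edge runs from (105,208) to (307,223), its far top corner is at (315,82), and the pad is still at rest.

```bash
python3 - <<'E'
from h import *
S=r.camera_params('side');C=r.camera_params('scene')
s=lambda u,v:(260+u*.275,235+v*.275)
c=lambda u,v:(290+(u-400)*.275,240+v*.275)
for n,q,z in [('bL',(105,208),0),('bR',(307,223),0),('tR',(305,183),50),('tfar',(315,82),55),('padin1',(132,146),88),('padin2',(59,140),88),('padout1',(139,67),97),('padout2',(76,63),97)]: print(n,plane(S,*s(*q),z))
for n,q,z in [('t_far',(515,64),55),('t_R',(628,85),55),('t_end',(445,160),53),('botend',(440,222),0),('bot',(565,252),0),('pado',(537,105),97)]: print(n,plane(C,*c(*q),z))
E
```

```text
bL [617.8  27.6   0. ]
bR [496.5   7.4   0. ]
tR [493.4  29.7  50. ]
tfar [508.9 -59.4  55. ]
padin1 [582.7  69.1  88. ]
padin2 [623.5  75.1  88. ]
padout1 [598.4   9.3  97. ]
padout2 [635.1  15.5  97. ]
t_far [515.5 -61.8  55. ]
t_R [501.2  13.5  55. ]
t_end [627.9 -45.7  53. ]
botend [623.  -53.7   0. ]
bot [610.3  27.9   0. ]
pado [605.9   5.3  97. ]
```

Emit:
play_rows([
  [0.005,0.007,0,0,0,-0.17,0],
  [0.01,0.014,0,0,0,-0.34,0],
  [0.015,0.02,0,0,0,-0.5,0],
  [0.019,0.0255,0.01,0,0,-0.564,0],
  [0.019,0.0255,0.04,0,0,-0.564,0],
  [0.019,0.0255,0.075,0,0,-0.564,0],
  [0.019,0.0255,0.11,0,0,-0.564,0],
  [0.019,0.0255,0.135,0,0,-0.564,0],
  [0.019,0.0255,0.15,0,0,-0.564,0],
  [0.019,0.0255,0.155,0,0,-0.564,0],
])

```text
time: 6.75
ee_pos: [549.6, 64.5, 49.9]
eef_rot: [[-0.139, 0.99, -0.001], [0.99, 0.139, 0.0], [0.0, -0.001, -1.0]]
force: [-0.7, 0.2, 1.0]
grip_width: -0.2
```

Emit:
play_rows([
  [-0.005,0,0,0,0,0,0],
  [-0.01,0,0,0,0,0,0],
  [-0.015,0,0,0,0,0,0],
  [-0.02,0,0,0,0,0,0],
  [-0.026,0,0,0,0,0,0],
  [-0.032,0,0,0,0,0,0],
  [-0.038,0,0,0,0,0,0],
  [-0.044,0,0,0,0,0,0],
  [-0.05,0,0,0,0,0,0],
  [-0.055,0,0,0,0,0,0],
])

```text
time: 8.0
ee_pos: [557.5, 9.5, 50.3]
eef_rot: [[-0.141, 0.99, 0.0], [0.99, 0.141, 0.0], [0.0, 0.0, -1.0]]
force: [-0.7, 2.6, 2.2]
grip_width: 0.0
```

```bash
python3 - <<'E'
from h import *
print(r.state()['force'])
a=save('side','s5')[235:335,260:370]; b=save('scene','c5')[240:340,290:400]
cv2.imwrite('pics/crop5.png',np.hstack([cv2.resize(x[:,:,::-1],(400,364),interpolation=cv2.INTER_CUBIC) for x in(a,b)]))
E
```

```text
[-0.73553034  2.64783818  2.19935335]
```

View pics/crop5.png

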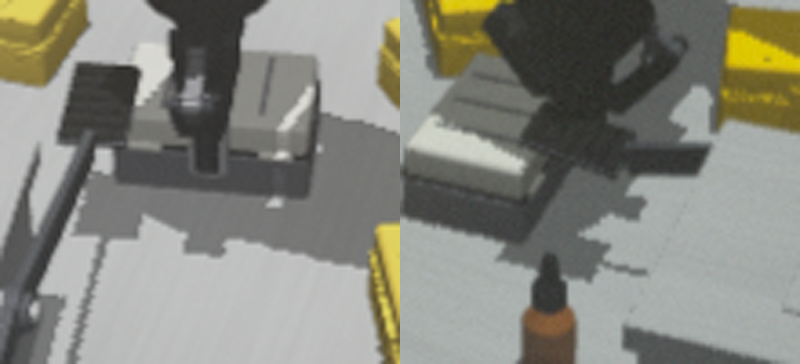

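The box slides squarely with only 2.6 N. Its near bottom edge is now at (115,183) to (310,197), so I push on.

Emit:
play_rows([
  [-0.006,0,0,0,0,0,0],
  [-0.012,0,0,0,0,0,0],
  [-0.018,0,0,0,0,0,0],
  [-0.024,0,0,0,0,0,0],
  [-0.03,0,0,0,0,0,0],
  [-0.035,0,0,0,0,0,0],
  [-0.038,0,0,0,0,0,0],
  [-0.04,0,0,0,0,0,0],
  [-0.03,0,0,0,0,0,0],
  [-0.02,0,-0.01,0,0,0,0],
])

```text
time: 9.35
ee_pos: [559.8, -9.1, 60.2]
eef_rot: [[-0.141, 0.99, -0.001], [0.99, 0.141, 0.0], [0.0, -0.001, -1.0]]
force: [0.1, -0.1, 0.3]
grip_width: -0.1
```

Emit:
play_rows([
  [0,0,-0.03,0,0,0,0],
  [0,0,-0.06,0,0,0,0],
  [0,0,-0.1,0,0,0,0],
  [0.01,-0.01,-0.13,0,0,0,0],
  [0.03,-0.02,-0.14,0,0,0,0],
  [0.05,-0.03,-0.14,0,0,0,0],
  [0.07,-0.04,-0.14,0,0,0,0],
  [0.09,-0.05,-0.14,0,0,0,0],
  [0.09,-0.05,-0.14,0,0,0,0],
  [0.09,-0.05,-0.14,0,0,0,0],
])

```text
time: 10.6
ee_pos: [498.2, 72.2, 200.2]
eef_rot: [[-0.141, 0.99, -0.0], [0.99, 0.141, -0.0], [-0.0, -0.0, -1.0]]
force: [-0.6, 0.7, 0.1]
grip_width: 0.3
```

```bash
python3 - <<'E'
from h import *
s=r.state();print(s['time'],s['ee_pos'],s['eef_rot'].round(3).tolist(),s['force'])
a=save('side','s6')[225:345,250:382]; b=save('scene','c6')[230:350,280:412]
cv2.imwrite('pics/crop6.png',np.hstack([cv2.resize(x[:,:,::-1],(400,364),interpolation=cv2.INTER_CUBIC) for x in(a,b)]))
E
```

```text
10.6 [498.24058453  72.15589023 200.15486182] [[-0.141, 0.99, -0.0], [0.99, 0.141, -0.0], [-0.0, -0.0, -1.0]] [-0.63622293  0.74983283  0.08966623]
```

View pics/crop6.png

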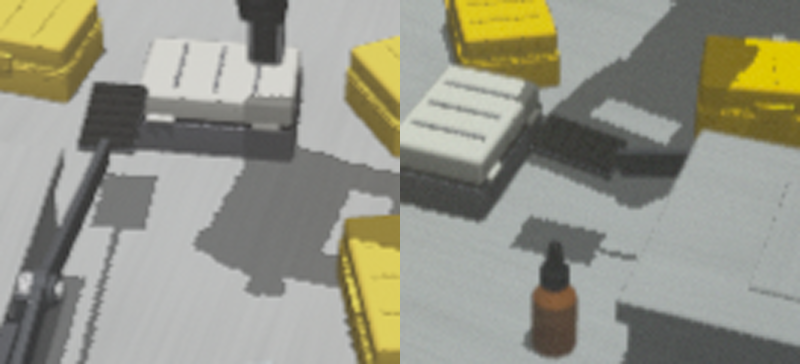

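The box is clear of the pad in the scene crop: its near corner is at (540,105) and the pad's outer end starts at (545,118). I compute the gap and the pad's place.

```bash
python3 - <<'E'
from h import *
S=r.camera_params('side');C=r.camera_params('scene')
s=lambda u,v:(250+u*.33,225+v*.33)
c=lambda u,v:(280+(u-400)*.33,230+v*.33)
for n,q,z in [('bL',(140,149),0),('bR',(295,160),0),('tfar',(299,50),55),('padin1',(136,150),86),('padin2',(78,147),86),('padout1',(148,87),97),('padout2',(93,82),97),('screw',(40,285),122)]: print('S',n,plane(S,*s(*q),z))
for n,q,z in [('t_R',(538,88),55),('t_c',(485,180),53),('bot',(485,220),0),('padout1',(547,115),97),('padout2',(533,140),97),('padin',(628,143),88),('padin2',(611,178),88)]: print('C',n,plane(C,*c(*q),z))
for q1,q2 in [((148,87),(547,115)),((93,82),(533,140)),((136,150),(628,143)),((78,147),(611,178))]: print(two(S,s(*q1),C,c(*q2)))
E
```

```text
S bL [622.7 -37.2   0. ]
S bR [505.  -56.5   0. ]
S tfar [ 518.9 -122.6   55. ]
S padin1 [587.   65.6  86. ]
S padin2 [625.5  73.1  86. ]
S padout1 [596.8  10.   97. ]
S padout2 [635.9  14.7  97. ]
S screw [583.4 234.3 122. ]
C t_R [516.4 -50.6  55. ]
C t_c [638.9 -24.5  53. ]
C bot [619.9 -36.9   0. ]
C padout1 [601.8   5.1  97. ]
C padout2 [633.9  12.   97. ]
C padin [592.6  64.6  88. ]
C padin2 [635.5  73.3  88. ]
(array([598.6,   3.8,  93.6]), np.float64(2.1))
(array([635.8,  13.6,  97.5]), np.float64(2.2))
(array([587.9,  62.6,  84.1]), np.float64(0.9))
(array([627.5,  69.1,  82. ]), np.float64(0.9))
```

Box gap: its near face is at y ≈ -37 and the pad's outer end at y ≈ 5 to 14, so about 45 mm clear. Pad centre is about (612, 38), top about 90 to 93 mm up. I go over it with the fingers shut.

Emit:
play_rows([
  [-0.008,0.016,0,0,0,0,0],
  [-0.016,0.034,0,0,0,0,0],
  [-0.026,0.054,0,0,0,0,0],
  [-0.036,0.074,0,0,0,0,0],
  [-0.045,0.094,0.01,0,0,0,0],
  [-0.053,0.108,0.03,0,0,0,0],
  [-0.053,0.108,0.05,0,0,0,0],
  [-0.053,0.108,0.065,0,0,0,0],
  [-0.053,0.108,0.072,0,0,0,0],
  [-0.053,0.108,0.076,0,0,0,0],
])

```text
time: 11.95
ee_pos: [612.6, 34.8, 124.4]
eef_rot: [[-0.141, 0.99, 0.0], [0.99, 0.141, -0.0], [-0.0, 0.0, -1.0]]
force: [-0.2, 0.1, 1.0]
grip_width: -0.2
```

```bash
python3 - <<'E'
from h import *
print(r.state()['force'])
a=save('side','s7')[205:325,250:382]; b=save('scene','c7')[210:330,280:412]
cv2.imwrite('pics/crop7.png',np.hstack([cv2.resize(x[:,:,::-1],(400,364),interpolation=cv2.INTER_CUBIC) for x in(a,b)]))
E
```

```text
[-0.22927463  0.09487918  1.02989706]
```

View pics/crop7.png

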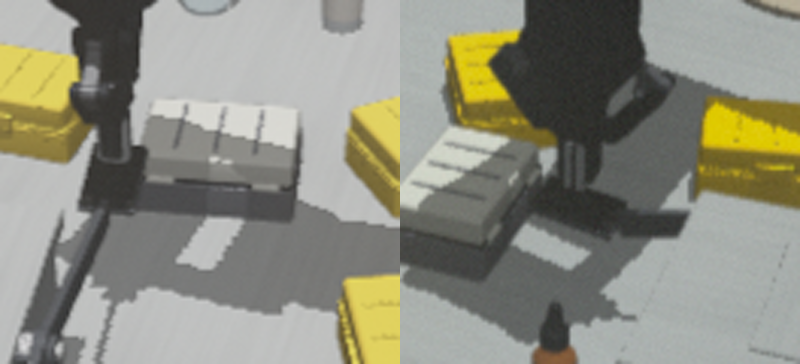

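The fingertips are over the pad, just outward of its middle; the box is clear and nothing is touched yet. I press along the pad's arc.

Emit:
play_rows([
  [0,0,0.004,0,0,0,0],
  [0,0,0.008,0,0,0,0],
  [0,0,0.012,0,0,0,0],
  [0.001,0,0.016,0,0,0,0],
  [0.0015,0,0.02,0,0,0,0],
  [0.0025,0,0.024,0,0,0,0],
  [0.003,0,0.028,0,0,0,0],
  [0.004,0,0.032,0,0,0,0],
  [0.005,0,0.036,0,0,0,0],
  [0.006,0,0.04,0,0,0,0],
])

```text
time: 13.3
ee_pos: [611.8, 40.2, 85.7]
eef_rot: [[-0.141, 0.99, 0.001], [0.99, 0.141, -0.001], [-0.002, 0.001, -1.0]]
force: [-4.7, -2.7, 12.3]
grip_width: 0.1
```

Emit:
play_rows([
  [0.001,0,0.004,0,0,0,0],
  [0.002,0,0.008,0,0,0,0],
  [0.0035,0,0.012,0,0,0,0],
  [0.005,0,0.016,0,0,0,0],
  [0.0065,0,0.02,0,0,0,0],
  [0.008,0,0.024,0,0,0,0],
  [0.01,0,0.028,0,0,0,0],
  [0.0115,0,0.031,0,0,0,0],
  [0.0125,0,0.033,0,0,0,0],
  [0.0125,0,0.033,0,0,0,0],
])

```text
time: 14.55
ee_pos: [609.8, 53.0, 52.0]
eef_rot: [[-0.141, 0.99, 0.0], [0.99, 0.141, -0.001], [-0.001, 0.0, -1.0]]
force: [-2.5, -1.5, 7.2]
grip_width: -0.1
```

Emit:
play_rows([
  [0.001,0,0.001,0,0,0,0],
  [0.001,0,0.002,0,0,0,0],
  [0.0015,0,0.003,0,0,0,0],
  [0.002,0,0.004,0,0,0,0],
  [0.002,0,0.005,0,0,0,0],
  [0.0025,0,0.006,0,0,0,0],
  [0.0025,0,0.006,0,0,0,0],
  [0.0025,0,0.006,0,0,0,0],
  [0.0025,0,0.006,0,0,0,0],
  [0.0025,0,0.006,0,0,0,0],
])

```text
time: 15.8
ee_pos: [609.7, 54.8, 48.3]
eef_rot: [[-0.141, 0.99, 0.002], [0.99, 0.141, -0.002], [-0.002, 0.002, -1.0]]
force: [-10.1, -4.3, 25.8]
grip_width: -0.2
```

The force jumped to 26 N with the tip held up 2 mm, so the lever is on its stop. I check with a picture.

```bash
python3 - <<'E'
from h import *
a=save('side','s8')[120:420,130:480]; b=save('scene','c8')[170:470,230:580]
s=r.state();print(s['time'],s['ee_pos'],s['force'])
cv2.imwrite('pics/crop8.png',np.hstack([cv2.resize(x[:,:,::-1],(400,343),interpolation=cv2.INTER_CUBIC) for x in(a,b)]))
E
```

```text
15.9 [609.72153418  54.8095769   48.30800754] [-8.90862591 -4.76273449 25.45854982]
```

View pics/crop8.png

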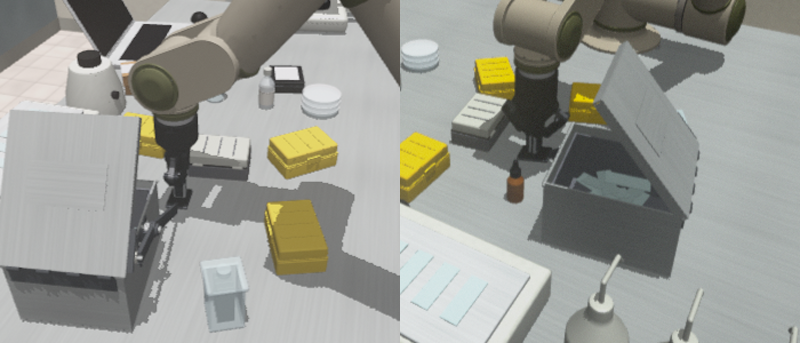

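The lid is wide open at (650,120) in the scene crop, with the pad fully down under the fingertips. The box is clear at (220,150) in the side crop, and the bystanders in view stand where they were. I hand it in.

```bash
python3 -c "
from bench import r
print(r.job_done());s=r.state();print(s['time'],s['force'],s['ee_pos'])"
```

```text
the job is handed in; nothing more can be done
None
the job is handed in; nothing more can be done
```

The tip box is out of the pad's way, the pad is held on its stop, and the lid is wide open. I handed the job in at about 16 s of the 42 s allowed.

- **Box:** I slid it about 80 mm outward along the lever with the fingertips, without lifting it. By the last measurement it lies roughly 45 mm clear of the pad's outer end.
- **Pad and lid:** I pressed the pad down along its arc with shut fingers. The push rose from 7 N to about 26 N on the stop, with the fingertips about 29 mm above the bench. The last picture shows the lid wide open and the oil bottle, jar, dishes and yellow boxes where they were.
- **What went wrong:** During the first push a gripper knuckle rubbed the edge of the pad, with up to about 18 N. I backed off, and the next picture showed the pad still at rest. I then turned the gripper a quarter turn and finished the push at about 3 N.
- **Poor check:** My first two-view height check of the box and pad gave heights well below the stated ones, probably from mismatched edges. A later check of the pad agreed with the text to within about 1 cm, and I used the stated heights throughout.

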